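Find the hidden catch and open the battery box

TASK

The sliding cover of this bicycle-taxi battery box is locked by a push catch hidden flush in the plain strip of panel in front of the cover: feel along the strip with the fingertips until you find the place that gives, and press it in so that the cover springs loose. Then push the cover all the way back by its raised ledge, so that the battery bay is open, and come away. Only touch and push: do not lift or shift the box, and leave the crank arm, freewheel and tire lever lying where they are.

Things in the scene. Friction and masses are not known exactly. Their poses are not given: they have to be found in the camera images.
- box: Grey sheet-metal battery box, loose on the counter, 255 (x) x 380 (y) x 110 mm high, about 7 kg. Origin at the centre of its underside; z up, x away from the robot within 20 degrees: the way the cover opens. On top from front (-x) to back: 12 mm rim, 64 mm deep plain panel strip, sliding cover (128 mm), low rear deck. Corner plates, 1 mm higher, cover the strip's ends.
- strip_mid (a point): Fixed on the box: middle of the visible panel strip, on its top face, 110 mm above the counter, 83.5 mm before (-x of) the box's centre; axes as the box. The visible strip is 64 mm deep (x) and 170 mm long (y). The catch plate's centre is on the line through this point along y, at an unknown place up to 50 mm to either side. Elsewhere the strip is rigid.
- release (a joint): Hidden catch: a plate of the strip's grey metal, 40 (x) x 52 mm (y), 1 mm below the strip's face in a cut-out with a 1 mm gap around it. Value: how far it is pressed straight down, 0 at rest, 0.008 m fully in. Spring: 2.5 N to start, 6 N fully in, up to 1 N more while it locks the cover. Past about 5 mm it frees the cover; let go, it comes back up.
- cover (a joint): How far the bare aluminium cover has slid back along the box's x: 0 shut and locked, 0.115 m fully open (stop). When the catch is pressed a spring plunger kicks it open by some 20 to 30 mm and it stays there; from there it slides stiffly, about 3 N. Open, it sticks out over the back of the box.
- ledge (a point): Moves with the cover: middle of the upright front face of its raised thumb ledge, half-way up. The face is 110 mm long (y) and 12 mm high, looks to the box's -x and is pushed to +x; behind it the ledge slopes down. The cover's flat, level with the strip, is 6 mm below this point and reaches 22 mm forward of the face. With the cover shut, the point is 55.5 mm to +x of strip_mid.
- crank_arm_mid (a point): Bystander: worn aluminium crank arm, 204 x 38 x 24 mm, lying on the counter to the left (+y) of the box; point at its middle, 12 mm up.
- freewheel_mid (a point): Bystander: blackened steel freewheel cog, 80 mm across and 22 mm high, lying on the counter to the right (-y) of the box; point at its middle, 11 mm up.
- tire_lever_mid (a point): Bystander: yellow plastic tire lever, 116 x 17 x 8 mm, lying on top of the box along its left (+y) side, beside the strip and the cover; point near its middle, 3.5 mm up.

How it is judged (in metres and radians):
On the way, in this order (a step that is already met when the one before it is completed fails the run):
1. the hidden catch is pressed in with the fingertips while the cover is still shut (value of joint release above 0.002 m and contact force between the fingers and release above 0.5 N and value of joint cover below 0.01 m).
2. the freed cover has sprung back off the catch (value of joint cover above 0.012 m), for 0.1 s.
At the end, for the whole second after the job is handed in: The cover is pushed back at least 100 of its 115 mm, the catch has come back up (under 2 mm), and the box lies flat and still (value of joint cover above 0.1 m and value of joint release below 0.002 m and linear speed of box below 0.01 m/s and angle between box's own z axis and vertical below 0.03 rad); the robot touches nothing.
It fails at once if the battery box is lifted, tipped or shoved more than 30 mm (distance of box from where it was at the start of the episode above 0.03 m or height (world z) of box above 0.01 m or angle between box's own z axis and vertical above 0.1 rad).
It fails at once if the crank arm, the freewheel or the tire lever is lifted or moved more than 20 mm on the counter or the box (distance of any of crank_arm_mid, freewheel_mid, tire_lever_mid from where it was at the start of the episode above 0.02 m).
It also fails if it takes over 48 s, if anything falls off the work surface, if the arm or the gripper's body presses on something with over 40 N, if the wrist force passes 120 N, or if a joint passes its speed limit or range.

ROBOT

A 6-joint arm with a two-finger parallel gripper is mounted at the origin on the work surface. World frame = base frame: x ahead of the robot, y to its left, z up, the work surface at z = 0. Lengths are in mm, angles in rad, forces in N, time in s.
With the tool pointing down it reaches from about 350 to 975 mm from the base axis. Payload 7.1 kg.
Tool frame: the origin (TCP) lies at the very end of the fingers, on their centre line; the grasp point (between the pads) lies 19 mm behind it (ctrl.grip_point_offset is the distance from the TCP to the grasp point, in mm); x points along the fingers, y is the direction in which the jaws open and shut, and the axes are right-handed (so a half turn about x gives the same grasp; the last joint's range is limited). The gripper opens to 88 mm and grips with 3 to 60 N. Pads are 20 mm wide; open, the fingers measure 115 mm over their backs; the gripper's body (75 mm by 178 mm) begins 61 mm behind the grasp point.
Start: joints at [-1.198, 0.423, 1.63, -0, 1.089, -0.019], TCP at [238.674, -577.615, 222.675] pointing down, gripper open.
Joint ranges: [-3, 3], [-0.9, 2.11], [0.09, 2.58], [-1.31, 4.45], [0.11, 2.69], [-2.54, 2.54]. Speed limits (rad/s): [2.39, 2.39, 3.01, 3.14, 3.14, 3.14].

INTERFACE

Orientations are given as a rotation vector (axis times angle).
In Python, from workcell import ctrl, vision, workorder gives the robot as it stands.
- The arm moves only by the shell command python3 -m crank 'ROWS'. ROWS is JSON, a list of rows, each a list of 3 entries, a list of its own where there are three numbers: the shift along the tool's x, y, z in m, then the turn, a rotation vector about the tool's x, y, z in rad, then the finger opening in m, from 0 to 0.0878. In form: [[[dx, dy, dz], [wx, wy, wz], jaw], ...]. A call has exactly 8 rows; each row shifts and turns the commanded pose from where the row before left it, along the tool's axes as they then stand; what a row does not reach is not made up. A row lasts 1/12 s, in which the tool goes at most 41.7 mm and 7.16 degrees, less where a joint would pass 70% of its speed; a pose out of reach is approached as far as the arm can. A call with a gripper value outside its range is refused whole. The fingers move at their own pace and stop on an object; the grip force is fixed at half the most. Time passes only in rows, so rows that do not move let the fingers close, or fill a call up. It gives the time, the measured TCP pose, the force and the opening at its end, in the units of the state.
- ctrl.get_obs(): the state, without advancing time (a new reading comes with each control period).
- vision.get_image(name): name is "scene" or "top"; returns a dict with "img" (384x512x3 uint8, blue, green, red), "mtx" (3x3 intrinsics, pixels), "rvec" (rotation vector, rad) and "tvec" (3), from world to camera coordinates, as OpenCV has them. Camera axes: x right, y down, z forward; pixel columns grow to the right and rows downward; lengths in mm; the calibration is good to about 2 mm. A picture is of the moment at which its call begins. There is no depth.
- workorder.close_job(): hands the job in, once; it reports no verdict.
The state is a dict: "t": time; "qpos": joint angles; "qvel": joint speeds; "joint_torque": joint torques, N m; "ee_pos": TCP position; "orientation": TCP orientation; "ft_force": force on the tool from outside, world axes, zero at the start; "moment": the same for the moment, N m; "width": finger opening in mm.
Only numpy, scipy, OpenCV 4.12 (cv2) and the standard library are available. Lean on these libraries where they do the work, as an engineer would, in place of code of your own. Each camera call takes 0.05 s, during which the arm holds its last target.

## Working session

There is one attempt and no reset: what is moved stays moved. The work goes in short steps, Python scripts to look and compute and a shell command to move; the robot and the scene stay as the last step left them, time stands still between calls to the robot, and variables do not carry over. Pictures are saved under pics/ and viewed, and the job is handed in when it is done.

```bash
ls; mkdir -p pics; python3 - <<'E'
from workcell import ctrl, vision
import cv2
for n in ("scene","top"):
    d=vision.get_image(n); cv2.imwrite(f"pics/{n}0.png",d["img"]); print(n,d["mtx"].tolist(),d["rvec"],d["tvec"])
print(ctrl.get_obs())
E
```

```text
pics
scene [[378.0561737122994, 0.0, 253.2791236496723], [0.0, 378.0561737122994, 191.38897828097828], [0.0, 0.0, 1.0]] [ 2.41165978  0.67191084 -0.21398099] [-472.67357061 -165.57312574 1357.26197256]
top [[493.8598733491669, 0.0, 251.7853547595494], [0.0, 493.8598733491669, 180.72712905908043], [0.0, 0.0, 1.0]] [ 2.14194401 -2.17648942  0.08416645] [  49.99568346  562.16028938 1397.60337386]
{'t': 0.1, 'qpos': array([-1.19797831e+00,  4.23795615e-01,  1.63058500e+00, -1.07422089e-05,
        1.08860538e+00, -1.89794598e-02]), 'qvel': array([-0.00038819, -0.00082975,  0.0005464 ,  0.00118486, -0.00115923,
        0.00025333]), 'joint_torque': array([ 3.67613220e-04, -5.45616567e+01, -2.74324036e+01,  6.45131548e-02,
        1.88093452e-02, -1.41221614e-05]), 'ee_pos': array([ 238.50943417, -577.16650881,  221.97118272]), 'orientation': array([ 2.00680042,  0.39969549, -2.00732136]), 'ft_force': array([ 1.08882073, -0.13439372, -0.48355512]), 'moment': array([-0.00495999,  0.03370053,  0.01393364]), 'width': 87.72427101087031}
```

View pics/scene0.png

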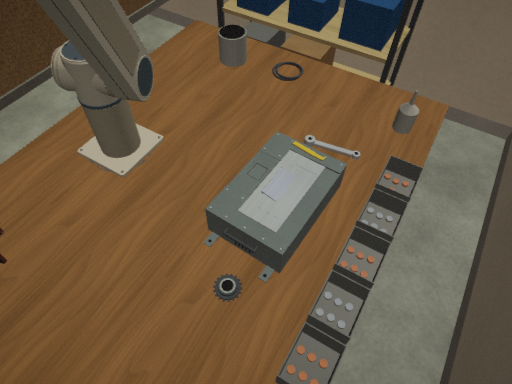

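View pics/top0.png

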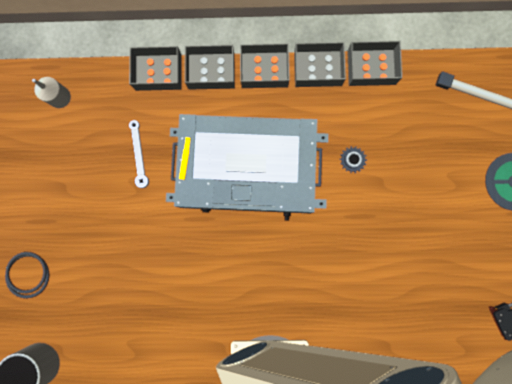

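```bash
python3 - <<'E'
import cv2
i=cv2.imread("pics/top0.png")
c=i[90:290,190:390]; cv2.imwrite("pics/topcrop.png",cv2.resize(c[:150],None,fx=4,fy=4,interpolation=cv2.INTER_CUBIC))
E
```

```text
(no output)
```

View crop.

The catch outline shows faintly at about (241,192) in the top view and (258,172) in the scene view. I'll enlarge both.

```bash
python3 - <<'E'
import cv2
i=cv2.imread("pics/top0.png")
cv2.imwrite("pics/topcrop2.png",cv2.resize(i[105:225,165:335],None,fx=4.7,fy=4.7,interpolation=cv2.INTER_CUBIC))
i=cv2.imread("pics/scene0.png")
cv2.imwrite("pics/sccrop2.png",cv2.resize(i[125:270,200:355],None,fx=4,fy=4,interpolation=cv2.INTER_CUBIC))
E
```

```text
(no output)
```

View pics/topcrop2.png

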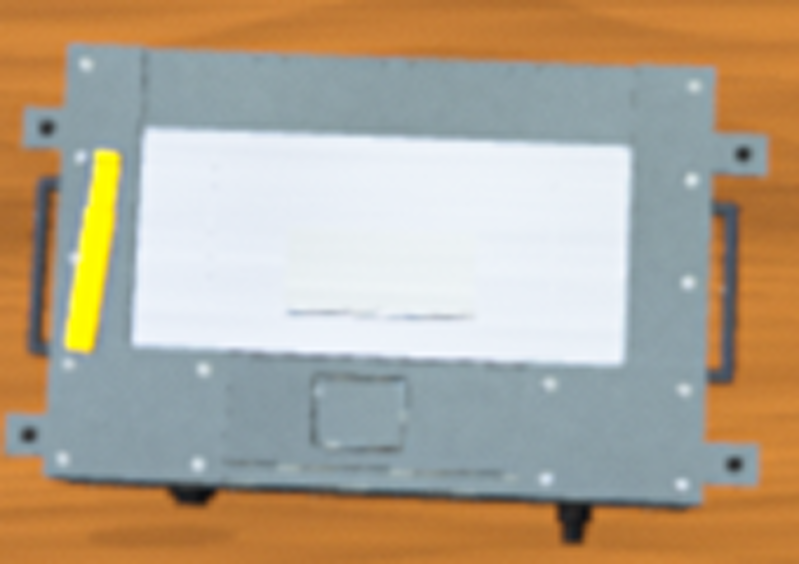

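View pics/sccrop2.png

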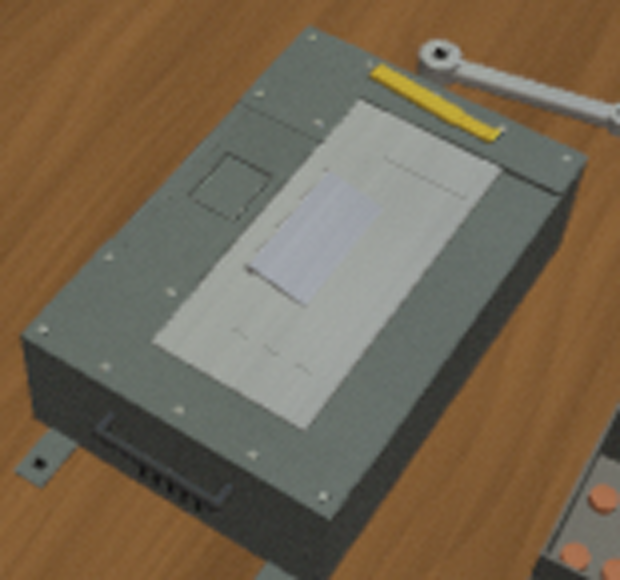

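The top crop shows the catch outline with corners (313,374), (408,378), (406,450), (312,448). The ledge foot runs from (288,313) to (470,317). In the scene crop the catch corners are (228,152), (271,181), (240,220), (190,189).

```bash
cat > h.py <<'E'
import numpy as np, cv2, pickle
K={}
K['scene']=(np.array([[378.0561737,0,253.27912],[0,378.0561737,191.388978],[0,0,1]]),np.array([2.41165978,0.67191084,-0.21398099]),np.array([-472.67357061,-165.57312574,1357.26197256]))
K['top']=(np.array([[493.859873,0,251.785355],[0,493.859873,180.727129],[0,0,1]]),np.array([2.14194401,-2.17648942,0.08416645]),np.array([49.99568346,562.16028938,1397.60337386]))
def ray(cam,uv,z):
    M,r,t=K[cam]; R=cv2.Rodrigues(r)[0]
    d=R.T@np.linalg.inv(M)@np.array([uv[0],uv[1],1.]); c=-R.T@t
    return c+d*(z-c[2])/d[2]
E
python3 - <<'E'
from h import *
T=lambda x,y:((x+.5)/4.7+165-.5,(y+.5)/4.7+105-.5)
S=lambda x,y:((x+.5)/4+200-.5,(y+.5)/4+125-.5)
def pr(n,c,f,pts,z):
    p=np.array([ray(c,f(*q),z) for q in pts]); print(n,p[:,:2].round(1).tolist(),'mean',p.mean(0).round(1))
pr('catch top','top',T,[(313,374),(408,378),(406,450),(312,448)],109)
pr('catch sc','scene',S,[(228,152),(271,181),(240,220),(190,189)],109)
pr('cover front top','top',T,[(132,346),(626,365)],110)
pr('cover back top','top',T,[(145,128),(632,147)],110)
pr('ledge foot','top',T,[(288,313),(470,317)],110)
pr('cover front sc','scene',S,[(359,100),(153,343)],110)
pr('cover back sc','scene',S,[(500,170),(305,430)],110)
pr('box corners sc','scene',S,[(312,28),(22,338),(330,520),(587,160)],110)
pr('box corners top','top',T,[(70,44),(45,475),(700,500),(716,68)],110)
E
```

```text
catch top [[546.3, 95.5], [543.0, 40.4], [501.3, 42.2], [503.4, 96.5]] mean [523.5  68.7 109. ]
catch sc [[503.9, 97.0], [546.8, 88.7], [546.0, 43.5], [498.4, 49.8]] mean [523.7  69.8 109. ]
cover front top [[564.3, 200.6], [548.4, -85.7]] mean [556.3  57.4 110. ]
cover back top [[692.8, 192.6], [676.0, -92.3]] mean [684.4  50.2 110. ]
ledge foot [[582.1, 109.6], [577.9, 3.9]] mean [580.   56.8 110. ]
cover front sc [[565.0, 197.9], [550.4, -84.5]] mean [557.7  56.7 110. ]
cover back sc [[691.4, 189.0], [675.5, -91.2]] mean [683.4  48.9 110. ]
box corners sc [[493.8, 250.1], [469.8, -128.6], [721.9, -141.9], [744.5, 233.4]] mean [607.5  53.2 110. ]
box corners top [[744.0, 236.7], [490.2, 251.3], [469.8, -126.2], [721.9, -142.4]] mean [606.5  54.8 110. ]
```

```bash
python3 - <<'E'
from workcell import ctrl
import numpy as np
from scipy.spatial.transform import Rotation as R
o=ctrl.get_obs(); M=R.from_rotvec(o['orientation']).as_matrix(); print(M.round(3))
d=np.array([523.5,69,150])-o['ee_pos']; print(d,M.T@d)
E
```

```text
[[-0.001  0.382 -0.924]
 [ 0.001 -0.924 -0.382]
 [-1.    -0.001 -0.   ]]
[284.99056583 646.16650881 -71.97118272] [  72.66019111 -488.27568361 -510.13526078]
```

```bash
python3 -m crank '[[[0,-0.027,-0.0282],[0,0,0],0],[[0,-0.027,-0.0282],[0,0,0],0],[[0,-0.027,-0.0282],[0,0,0],0],[[0,-0.027,-0.0282],[0,0,0],0],[[0,-0.027,-0.0282],[0,0,0],0],[[0,-0.027,-0.0282],[0,0,0],0],[[0,-0.027,-0.0282],[0,0,0],0],[[0,-0.027,-0.0282],[0,0,0],0]]'
python3 -m crank '[[[0,-0.027,-0.0282],[0,0,0],0],[[0,-0.027,-0.0282],[0,0,0],0],[[0,-0.027,-0.0282],[0,0,0],0],[[0,-0.027,-0.0282],[0,0,0],0],[[0,-0.027,-0.0282],[0,0,0],0],[[0,-0.027,-0.0282],[0,0,0],0],[[0,-0.027,-0.0282],[0,0,0],0],[[0,-0.027,-0.0282],[0,0,0],0]]'
python3 -m crank '[[[0,0,0],[0.1,0,0],0],[[0,0,0],[0.1,0,0],0],[[0,0,0],[0.1,0,0],0],[[0,0,0],[0.1,0,0],0],[[0,0,0],[0.049,0,0],0],[[0,0,0],[0,0,0],0],[[0,0,0],[0,0,0],0],[[0,0,0],[0,0,0],0]]'
cat > d.py <<'E'
import sys
from workcell import ctrl
import numpy as np
from scipy.spatial.transform import Rotation as R
o=ctrl.get_obs(); M=R.from_rotvec(o['orientation']).as_matrix(); print(M.round(3).tolist())
d=np.array([float(a) for a in sys.argv[1:4]])-o['ee_pos']; print('t',o['t'],o['ee_pos'].round(1),'F',o['ft_force'].round(2),'w',o['width'],'d_tool',(M.T@d).round(1))
E
python3 d.py 523.5 69 125
```

```text
t: 0.77
ee_pos: [364.8, -290.0, 222.5]
orientation: [2.007, 0.398, -2.007]
ft_force: [0.2, -0.6, -0.5]
width: 37.8
t: 1.43
ee_pos: [490.9, -4.1, 222.6]
orientation: [2.006, 0.398, -2.007]
ft_force: [0.9, -1.4, 0.5]
width: 0.8
t: 2.1
ee_pos: [490.6, -6.1, 222.5]
orientation: [-2.193, 0.061, 2.194]
ft_force: [-0.1, 0.1, -0.2]
width: 0.6
[[-0.0, -0.056, -0.998], [0.0, -0.998, 0.056], [-1.0, -0.0, 0.0]]
t 2.1 [490.6  -6.1 222.5] F [-0.06  0.07 -0.15] w 0.5821167018506387 d_tool [ 97.5 -76.8 -28.8]
```

```bash
python3 -m crank '[[[0.01,-0.014,-0.005],[0,0,0],0],[[0.01,-0.014,-0.005],[0,0,0],0],[[0.012,-0.013,-0.005],[0,0,0],0],[[0.012,-0.012,-0.005],[0,0,0],0],[[0.012,-0.012,-0.005],[0,0,0],0],[[0.013,-0.0118,-0.0038],[0,0,0],0],[[0.015,0,0],[0,0,0],0],[[0.0005,0,0],[0,0,0],0]]'
python3 d.py 523.5 69 112; python3 - <<'E'
from workcell import vision
import cv2
d=vision.get_image("scene")["img"]
cv2.imwrite("pics/sc1.png",cv2.resize(d[90:270,180:380],None,fx=4,fy=4,interpolation=cv2.INTER_CUBIC)[:600])
E
```

```text
t: 2.77
ee_pos: [522.4, 69.3, 135.8]
orientation: [-2.189, 0.061, 2.198]
ft_force: [-0.8, 0.8, -0.4]
width: 0.3
[[-0.004, -0.055, -0.998], [-0.0, -0.998, 0.055], [-1.0, 0.001, 0.004]]
t 2.7667 [522.4  69.3 135.8] F [-0.75  0.79 -0.38] w 0.2972397132513419 d_tool [23.8  0.2 -1.2]
```

View pics/sc1.png

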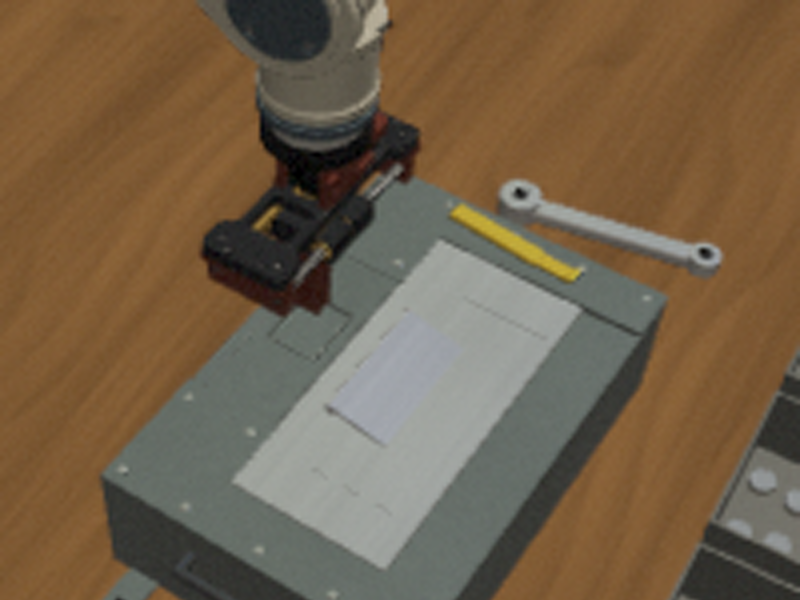

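The closed fingertips are at about (310,310), above the catch outline around (312,330). The arm was still settling, so I'll go down slowly and watch the force.

```bash
python3 -m crank '[[[0.004,0,0],[0,0,0],0],[[0.004,0,0],[0,0,0],0],[[0.003,0,0],[0,0,0],0],[[0.002,0,0],[0,0,0],0],[[0.001,0,0],[0,0,0],0],[[0.0,0,0],[0,0,0],0],[[0,0,0],[0,0,0],0],[[0,0,0],[0,0,0],0]]'
python3 d.py 523.5 69 102
```

```text
t: 3.48
ee_pos: [524.0, 69.0, 124.4]
orientation: [-2.193, 0.063, 2.192]
ft_force: [-0.2, -0.1, 1.1]
width: 0.3
[[0.0, -0.057, -0.998], [0.0, -0.998, 0.057], [-1.0, -0.0, -0.0]]
t 3.4833 [524.   69.  124.4] F [-0.19 -0.11  1.06] w 0.29495347117178783 d_tool [22.4 -0.   0.5]
```

```bash
python3 -m crank '[[[0.004,0,0],[0,0,0],0],[[0.003,0,0],[0,0,0],0],[[0.002,0,0],[0,0,0],0],[[0.002,0,0],[0,0,0],0],[[0.0015,0,0],[0,0,0],0],[[0.0015,0,0],[0,0,0],0],[[0,0,0],[0,0,0],0],[[0,0,0],[0,0,0],0]]'
python3 d.py 523.5 69 102
```

```text
t: 4.15
ee_pos: [523.8, 69.0, 110.1]
orientation: [-2.192, 0.063, 2.193]
ft_force: [0.2, 0.1, -0.5]
width: 0.4
[[-0.0, -0.057, -0.998], [0.0, -0.998, 0.057], [-1.0, 0.0, 0.0]]
t 4.15 [523.8  69.  110.1] F [ 0.19  0.1  -0.48] w 0.4344007899457011 d_tool [ 8.1 -0.   0.3]
```

```bash
python3 -m crank '[[[0.001,0,0],[0,0,0],0],[[0.001,0,0],[0,0,0],0],[[0.001,0,0],[0,0,0],0],[[0.001,0,0],[0,0,0],0],[[0,0,0],[0,0,0],0],[[0,0,0],[0,0,0],0],[[0,0,0],[0,0,0],0],[[0,0,0],[0,0,0],0]]'
python3 d.py 523.5 69 102
```

```text
t: 4.82
ee_pos: [524.0, 69.0, 106.6]
orientation: [-2.193, 0.063, 2.192]
ft_force: [-1.3, -0.5, 6.0]
width: 0.6
[[0.0, -0.057, -0.998], [0.0, -0.998, 0.057], [-1.0, -0.0, -0.0]]
t 4.8167 [524.   69.  106.6] F [-1.26 -0.46  6.  ] w 0.6023995840603188 d_tool [4.6 0.1 0.5]
```

The plate gives (6 N with the tip at z = 106.6). I'll press about 4.5 mm further.

```bash
python3 -m crank '[[[0.001,0,0],[0,0,0],0],[[0.001,0,0],[0,0,0],0],[[0.001,0,0],[0,0,0],0],[[0.001,0,0],[0,0,0],0],[[0,0,0],[0,0,0],0],[[0,0,0],[0,0,0],0],[[0,0,0],[0,0,0],0],[[0,0,0],[0,0,0],0]]'
python3 d.py 523.5 69 102;  python3 - <<'E'
from workcell import vision
import cv2
d=vision.get_image("scene")["img"]
cv2.imwrite("pics/sc2.png",cv2.resize(d[90:270,180:380],None,fx=4,fy=4,interpolation=cv2.INTER_CUBIC)[:600])
E
```

```text
t: 5.48
ee_pos: [524.0, 69.0, 102.3]
orientation: [-2.193, 0.063, 2.192]
ft_force: [-0.5, -0.2, 5.0]
width: 0.5
[[0.0, -0.057, -0.998], [0.0, -0.998, 0.057], [-1.0, -0.0, -0.0]]
t 5.4833 [524.   69.  102.3] F [-0.54 -0.2   5.02] w 0.4681412440011285 d_tool [0.3 0.  0.5]
```

View pics/sc2.png

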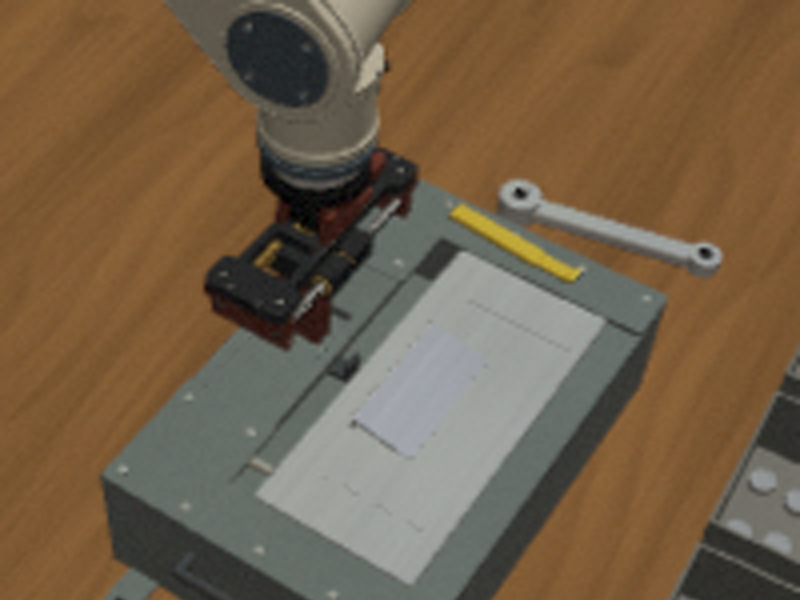

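```bash
python3 -m crank '[[[-0.004,0,0],[0,0,0],0],[[-0.006,0,0],[0,0,0],0],[[-0.006,0,0],[0,0,0],0],[[-0.006,0,0],[0,0,0],0],[[-0.006,0,0],[0,0,0],0],[[-0.005,0,0],[0,0,0],0],[[-0.003,0,0],[0,0,0],0],[[0,0,0],[0,0,0],0]]'
python3 d.py 582 57 140;  python3 - <<'E'
from h import *
S=lambda x,y:((x+.5)/4+180-.5,(y+.5)/4+90-.5)
for q in [(463,250),(256,496)]: print(ray('scene',S(*q),110))
from workcell import vision
d=vision.get_image("top")["img"]
cv2.imwrite("pics/top2.png",cv2.resize(d[105:225,165:335],None,fx=4.7,fy=4.7,interpolation=cv2.INTER_CUBIC))
E
```

```text
t: 6.2
ee_pos: [524.3, 69.0, 139.0]
orientation: [-2.194, 0.062, 2.191]
ft_force: [1.1, -0.8, 0.4]
width: 0.6
[[0.001, -0.057, -0.998], [0.0, -0.998, 0.057], [-1.0, -0.0, -0.001]]
t 6.2 [524.3  69.  139. ] F [ 1.14 -0.83  0.37] w 0.6434086905050402 d_tool [ -0.9   8.7 -58.3]
[586.2336545  198.17295137 110.        ]
[569.91022221 -85.42652141 110.        ]
```

View pics/top2.png

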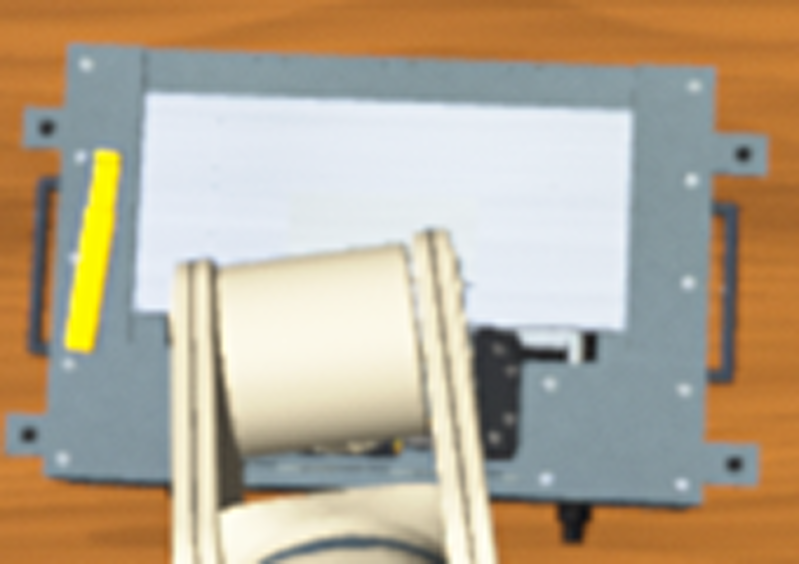

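The cover's front-left corner moved from (132,346) to (134,310) in the top crop, so it has slid about 21 mm and the ledge face is at x ≈ 600. I'll go to (578,57) in front of it and then down.

```bash
python3 -m crank '[[[0,0.001,-0.007],[0,0,0],0],[[0,0.0015,-0.009],[0,0,0],0],[[0,0.0015,-0.009],[0,0,0],0],[[0,0.0015,-0.009],[0,0,0],0],[[0,0.0015,-0.009],[0,0,0],0],[[0,0.0015,-0.007],[0,0,0],0],[[0.0,0,-0.004],[0,0,0],0],[[0.0,0,0],[0,0,0],0]]'
python3 -m crank '[[[0.004,0,0],[0,0,0],0],[[0.005,0,0],[0,0,0],0],[[0.005,0,0],[0,0,0],0],[[0.004,0,0],[0,0,0],0],[[0.003,0,0],[0,0,0],0],[[0.002,0,0],[0,0,0],0],[[0,0,0],[0,0,0],0],[[0,0,0],[0,0,0],0]]'
python3 d.py 578 57 115;  python3 - <<'E'
from h import *
from workcell import vision
d=vision.get_image("scene")["img"]
cv2.imwrite("pics/sc3.png",cv2.resize(d[90:270,180:380],None,fx=4,fy=4,interpolation=cv2.INTER_CUBIC)[:600])
E
```

```text
t: 6.92
ee_pos: [578.3, 57.2, 138.0]
orientation: [-2.193, 0.063, 2.192]
ft_force: [0.1, 0.5, 0.3]
width: 0.6
t: 7.58
ee_pos: [577.3, 57.4, 115.1]
orientation: [-2.192, 0.063, 2.193]
ft_force: [0.8, -1.0, -0.5]
width: 0.5
[[-0.0, -0.057, -0.998], [-0.0, -0.998, 0.057], [-1.0, 0.0, 0.0]]
t 7.5833 [577.3  57.4 115.1] F [ 0.81 -0.97 -0.47] w 0.5010283842240536 d_tool [ 0.1  0.4 -0.8]
```

View pics/sc3.png

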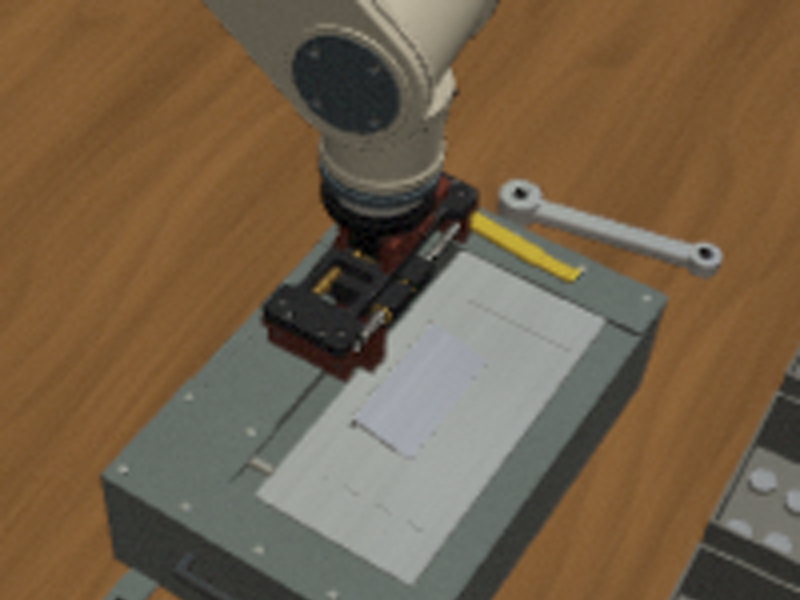

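The tips are just in front of the ledge, near (370,370), and nothing is touching. Now I push.

```bash
python3 -m crank '[[[0,0,-0.003],[0,0,0],0],[[0,0,-0.004],[0,0,0],0],[[0,0,-0.004],[0,0,0],0],[[0,0,-0.004],[0,0,0],0],[[0,0,-0.004],[0,0,0],0],[[0,0,-0.004],[0,0,0],0],[[0,0,-0.004],[0,0,0],0],[[0,0,-0.004],[0,0,0],0]]'
python3 -m crank '[[[0,0,-0.004],[0,0,0],0],[[0,0,-0.005],[0,0,0],0],[[0,0,-0.005],[0,0,0],0],[[0,0,-0.005],[0,0,0],0],[[0,0,-0.005],[0,0,0],0],[[0,0,-0.005],[0,0,0],0],[[0,0,-0.004],[0,0,0],0],[[0,0,-0.003],[0,0,0],0]]'
python3 d.py 683 51.4 115;  python3 - <<'E'
from h import *
from workcell import vision
d=vision.get_image("scene")["img"]
cv2.imwrite("pics/sc4.png",cv2.resize(d[90:270,180:380],None,fx=4,fy=4,interpolation=cv2.INTER_CUBIC)[:600])
E
```

```text
t: 8.3
ee_pos: [608.5, 55.6, 115.2]
orientation: [-2.192, 0.063, 2.193]
ft_force: [-3.0, 0.4, 2.1]
width: 0.2
t: 8.97
ee_pos: [644.8, 53.5, 115.1]
orientation: [-2.193, 0.063, 2.192]
ft_force: [-3.7, -1.2, 2.9]
width: 0.4
[[0.0, -0.057, -0.998], [-0.0, -0.998, 0.057], [-1.0, 0.0, -0.0]]
t 8.9667 [644.8  53.5 115.1] F [-3.68 -1.15  2.9 ] w 0.37265641288048884 d_tool [  0.2  -0.1 -38.3]
```

View pics/sc4.png

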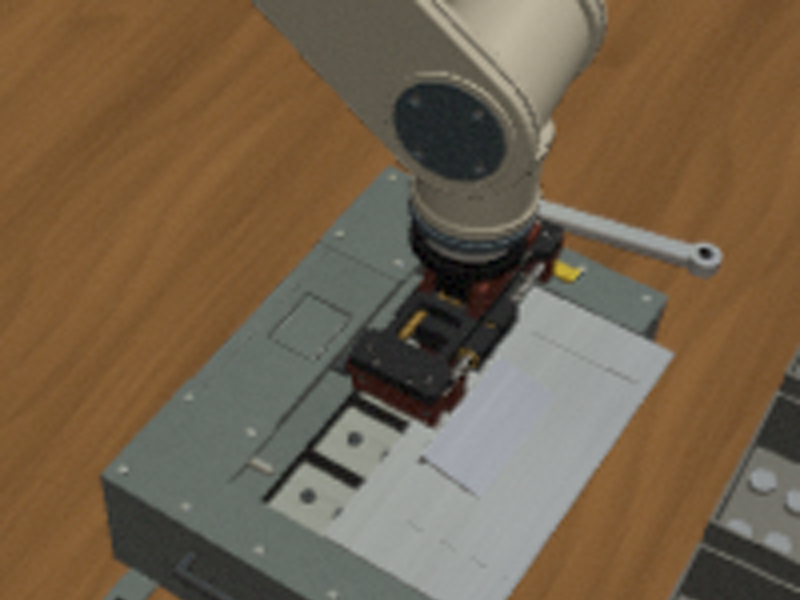

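The cover is sliding with about 3.7 N against the push, the bay is showing, and the box has not moved. I'll keep pushing towards the stop.

```bash
python3 -m crank '[[[0,0,-0.004],[0,0,0],0],[[0,0,-0.005],[0,0,0],0],[[0,0,-0.005],[0,0,0],0],[[0,0,-0.005],[0,0,0],0],[[0,0,-0.005],[0,0,0],0],[[0,0,-0.004],[0,0,0],0],[[0,0,-0.003],[0,0,0],0],[[0,0,-0.002],[0,0,0],0]]'
python3 d.py 683 51.4 115
python3 - <<'E'
from h import *
from workcell import vision
d=vision.get_image("scene")["img"]
cv2.imwrite("pics/sc5.png",cv2.resize(d[90:270,180:380],None,fx=4,fy=4,interpolation=cv2.INTER_CUBIC)[:600])
E
```

```text
t: 9.68
ee_pos: [677.5, 51.6, 115.0]
orientation: [-2.192, 0.063, 2.193]
ft_force: [-3.0, -1.3, 0.5]
width: 0.2
[[-0.0, -0.057, -0.998], [-0.0, -0.998, 0.057], [-1.0, 0.0, 0.0]]
t 9.6833 [677.5  51.6 115. ] F [-2.99 -1.26  0.5 ] w 0.22647862458384482 d_tool [-0.  -0.1 -5.5]
```

View pics/sc5.png

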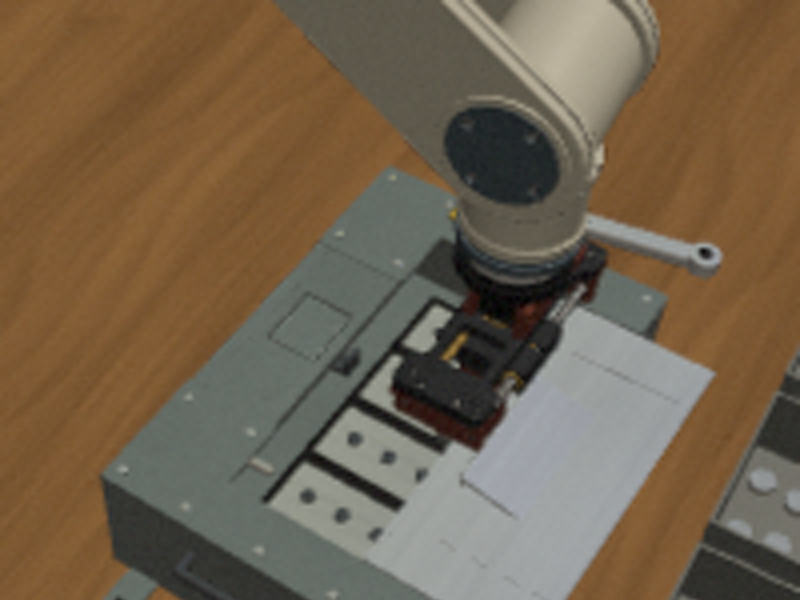

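```bash
python3 -m crank '[[[0,0,-0.002],[0,0,0],0],[[0,0,-0.002],[0,0,0],0],[[0,0,-0.001],[0,0,0],0],[[0,0,-0.001],[0,0,0],0],[[0,0,-0.001],[0,0,0],0],[[0,0,0],[0,0,0],0],[[0,0,0],[0,0,0],0],[[0,0,0],[0,0,0],0]]'
python3 d.py 687 51.4 115
python3 - <<'E'
from h import *
S=lambda x,y:((x+.5)/4+180-.5,(y+.5)/4+90-.5)
print(ray('scene',S(714,374),110))
E
```

```text
t: 10.4
ee_pos: [681.0, 51.4, 115.0]
orientation: [-2.185, 0.063, 2.2]
ft_force: [-13.7, 0.6, 8.1]
width: 0.5
[[-0.007, -0.057, -0.998], [-0.0, -0.998, 0.057], [-1.0, 0.0, 0.007]]
t 10.4 [681.   51.4 115. ] F [-13.7    0.62   8.07] w 0.45295682851723157 d_tool [-0.  -0.4 -6. ]
[802.46328863 183.41937105 110.        ]
```

The force rose to 14 N, so the cover is at its stop. Before this last push its corner had moved about 110 mm. I'll back off and then go up.

```bash
python3 -m crank '[[[0,0,0.003],[0,0,0],0],[[0,0,0.004],[0,0,0],0],[[0,0,0.004],[0,0,0],0],[[-0.002,0,0.002],[0,0,0],0],[[-0.006,0,0],[0,0,0],0],[[-0.01,0,0],[0,0,0],0],[[-0.015,0,0],[0,0,0],0],[[-0.015,0,0],[0,0,0],0]]'
python3 -m crank '[[[-0.02,0,0],[0,0,0],0],[[-0.02,0,0],[0,0,0],0],[[-0.015,0,0.03],[0,0,0],0],[[0,0,0.035],[0,0,0],0],[[0,0,0.035],[0,0,0],0],[[0,0,0.035],[0,0,0],0],[[0,0,0.035],[0,0,0],0],[[0,0,0.02],[0,0,0],0]]'
python3 -m crank '[[[0,0,0],[0,0,0],0],[[0,0,0],[0,0,0],0],[[0,0,0],[0,0,0],0],[[0,0,0],[0,0,0],0],[[0,0,0],[0,0,0],0],[[0,0,0],[0,0,0],0],[[0,0,0],[0,0,0],0],[[0,0,0],[0,0,0],0]]'
python3 - <<'E'
from workcell import vision
import cv2
d=vision.get_image("scene")["img"]
cv2.imwrite("pics/sc6.png",cv2.resize(d[90:270,180:380],None,fx=4,fy=4,interpolation=cv2.INTER_CUBIC)[:600])
d=vision.get_image("top")["img"]
cv2.imwrite("pics/top6.png",cv2.resize(d[75:225,130:330],None,fx=4,fy=4,interpolation=cv2.INTER_CUBIC))
E
```

```text
t: 11.07
ee_pos: [671.5, 52.0, 164.5]
orientation: [-2.193, 0.063, 2.192]
ft_force: [0.6, -0.5, -0.6]
width: 0.7
t: 11.73
ee_pos: [478.4, 62.9, 219.0]
orientation: [-2.192, 0.063, 2.193]
ft_force: [-0.3, -0.8, -0.9]
width: 0.8
t: 12.4
ee_pos: [481.7, 62.8, 217.9]
orientation: [-2.192, 0.063, 2.193]
ft_force: [-0.2, -0.3, -0.7]
width: 0.5
```

View pics/sc6.png

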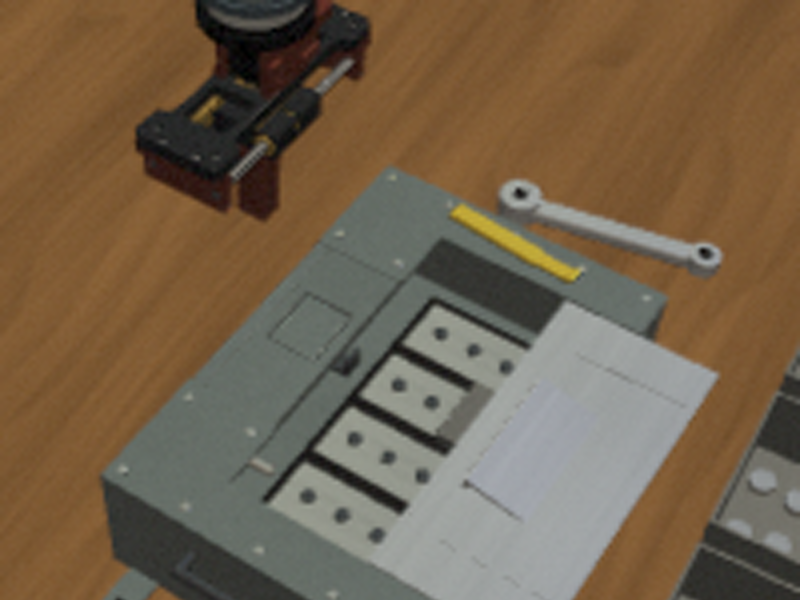

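View pics/top6.png

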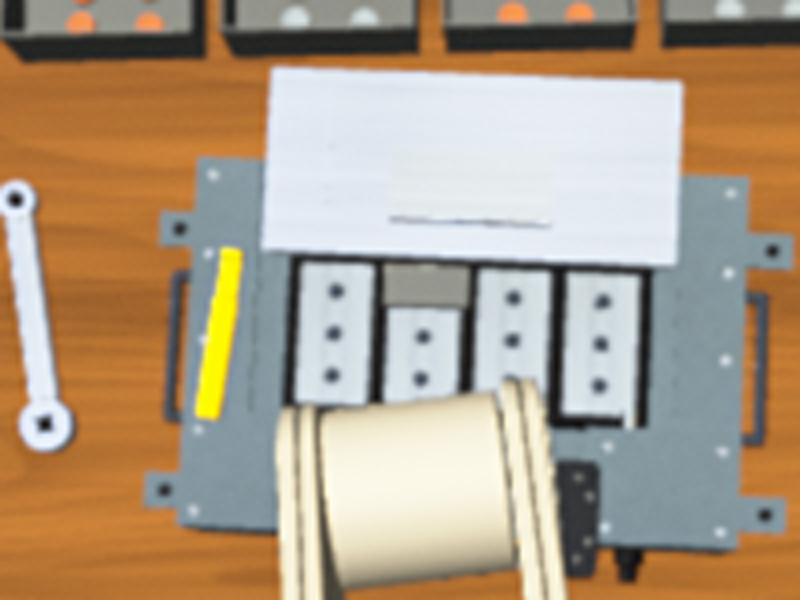

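The pictures show the bay open, the catch outline back up at (312,325), and the lever and box unmoved. I'll measure the slide from the cover's front corners, (262,248) and (676,265), then hand in.

```bash
python3 - <<'E'
from h import *
T=lambda x,y:((x+.5)/4+130-.5,(y+.5)/4+75-.5)
a=[ray('top',T(*q),110) for q in [(262,248),(676,265)]]; print(np.mean(a,0)-[556.3,57.4,110])
b=[ray('top',T(*q),110) for q in [(198,157),(178,525),(737,550),(749,178)]]; print('box',np.mean(b,0))
from workcell import ctrl; print(abs(ctrl.get_obs()['qvel']).max())
from workcell import workorder
print(workorder.close_job())
E
```

```text
[114.52475276  -5.98324782   0.        ]
box [605.58511999  54.98457773 110.        ]
0.0043204725320557325
the job is handed in; nothing more can be done
None
```

The cover is fully open and the job is handed in at about 12.5 s. It reported no verdict.

- **Catch:** I found the catch's faint outline in the pictures, about 10 mm left of the strip's middle. Pressing there with closed fingertips, it gave at about 6 N. I pressed about 7 mm in all, and the cover sprung back about 21 mm.
- **Cover:** I pushed it back by its ledge at 3 to 4 N until the force rose to 14 N at the stop. Then I backed off and raised the arm clear.
- **Last checks:** The top picture gives a slide of about 115 mm. The box's position agrees within about 1 mm of the start. In the scene picture the catch looks back up, and the tire lever and crank arm have not moved. The arm was still and touching nothing.
- **Not checked:** The freewheel was outside my last cropped pictures, but the arm never went near it after passing high above at the start. I judged the catch's return by eye only.

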